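# Pin the griddle cupboard's sliding door shut

## Task

Slide the small cupboard's wooden door shut and lock it: thread the red-handled pin down through the yellow eye on the door and on through the steel keeper's hole beneath it, until the pin's flange lies flush on the yellow eye, then let go. The keeper is not exactly where it should be, so feel lightly for its hole by sliding the door to and fro, never force the pin down on the metal, and leave the other things where they stand.

Things in the scene. Friction and masses are not known exactly. Their poses are not given: they have to be found in the camera images.
- cupboard: small grey steel cupboard, fixed, 160 mm deep (x, without door; the top overhangs to 192 mm), 340 mm wide (y), 170 mm high. Origin at the centre of its underside on the counter; -x is its front (robot side), +y runs along the front, the way the door closes (left, as seen from the robot).
- keeper_nominal (a point): nominal centre of the hole's mouth on the keeper, a fixed steel plate 50 x 90 x 24 mm (cupboard x, y, z), top 151 mm above the counter, 4 mm below the door's eye; vertical through hole 11.6 mm wide, 1 mm chamfer. Bolted through slots: the true hole is anywhere within 16 mm of this point either way along the cupboard's y (not measured), exact across. Axes as the cupboard.
- door (a joint): slide of the door on its plastic runners, in m: 0 is nominally shut (eye over the keeper's nominal point), positive is open (towards the cupboard's -y); range -0.025 to 0.125. About 2.5 N of friction; it stays where left. It is truly shut where its eye lies over the keeper's hole, somewhere from -0.016 to 0.016.
- door_eye (a point): centre of the top of the yellow eye on the door: a level plate 50 x 50 mm, 10 mm thick, in front of the door, with a vertical through hole 13 mm wide (1.5 mm chamfer). 165 mm above the counter. The clear hole lets the pin carry the door along its runners.
- door_handle (a point): grip point on the door's black upright round post, 18 mm in diameter, free from about 150 to 215 mm above the counter; this point is on its axis, 200 mm above the counter. The post is 90 mm from the eye towards the cupboard's -y; the cupboard's top (170 mm high) begins 19 mm behind the post's axis, so grip it along the cupboard's y.
- pin: loose lock pin, 100 g, standing upright in the wooden block: steel shank 10 mm in diameter and 46 mm long below a flange 26 mm in diameter and 5 mm thick, above it a red round handle 20 mm in diameter and 34 mm long. The shank's end is bevelled 1 mm over its last 1.5 mm. Origin on the axis at the underside of the flange; +z points up to the handle.
- pin_tip (a point): centre of the lower end of the pin's shank, 46 mm below the pin's origin
- holder: dark wooden block, fixed, 70 x 70 x 55 mm high, with a 15 mm hole in which the pin stands, its flange resting on the block's top. Origin at the centre of its underside.
- cup_a: white ceramic cup, 76 mm wide, 85 mm high; bystander. Origin under its centre.
- cup_b: blue ceramic cup, 76 mm wide, 85 mm high; bystander. Origin under its centre.
- bowl: stainless bowl, 160 mm wide, 60 mm high; bystander. Origin under its centre.
- colander: orange plastic colander, 160 mm wide (208 mm over its two handles), 80 mm high; bystander. Origin under its centre.
- glass_lid: round glass lid with a black knob lying on the counter, 200 mm wide, 58 mm high; bystander. Origin under its centre.
- spoon: wooden spoon, 270 mm long, lying along its x on top of the cupboard, towards the back; bystander.
- jar: amber glass jar, 60 mm wide, 100 mm high; bystander. Origin under its centre.

How it is judged:
On the way, in this order (a step that is already met when the one before it is completed fails the run):
1. the door is slid shut, its eye over the keeper (joint within 20 mm of 0) (value of joint door between -0.02 and 0.02 m), for 0.1 s.
2. the pin's tip has gone through the eye and at least 6 mm into the keeper's hole (all of step 1 and horizontal distance between pin_tip and door_eye below 0.004 m and z of pin_tip in the frame of cupboard below 0.145 m), for 0.05 s.
At the end, for the whole second after the job is handed in: The door is shut (joint within 20 mm of 0) with the pin upright (within 0.08 rad) through its eye and the keeper: pin axis within 3.5 mm of the eye's centre at flange and tip, flange within 3 mm of the eye's top, pin and door at rest (all of step 1 and horizontal distance between each of pin, pin_tip and door_eye below 0.0035 m and z of pin in the frame of cupboard below 0.168 m and angle between pin's own z axis and vertical below 0.08 rad and linear speed of pin below 0.02 m/s and velocity of joint door between -0.01 and 0.01 m/s); the robot touches nothing.
It fails at once if the pin is pressed against the door, keeper or cupboard with more than 30 N (contact force between pin and cupboard above 30 N).
It fails at once if a bystander (cup, bowl, colander, lid, spoon or jar) is moved more than 30 mm (distance of any of cup_a, cup_b, bowl, colander, glass_lid, spoon, jar from where it was at the start of the episode above 0.03 m).
It also fails if it takes over 72 s, if anything falls off the work surface, if the arm or the gripper's body presses on something with over 40 N, if the wrist force passes 120 N, or if a joint passes its speed limit or range.

## Robot

A 6-joint arm with a two-finger parallel gripper is mounted at the origin on the work surface. World frame = base frame: x ahead of the robot, y to its left, z up, the work surface at z = 0. Lengths are in m, angles in rad, forces in N, time in s.
With the tool pointing down it reaches from about 0.225 to 0.875 m from the base axis. Payload 3.4 kg.
Tool frame: the origin (TCP) lies midway between the tips of the shut fingers; the grasp point (between the pads) lies 19 mm behind it (manip.grip_point_offset is the distance from the TCP to the grasp point, in m); z points along the fingers, y is the line along which they close (so a half turn about z gives the same grasp; the last joint's range is limited). The gripper opens to 85 mm and grips with 20 to 120 N. Pads are 22 mm wide; open, the fingers measure 114 mm over their backs; the gripper's body (76 mm by 85 mm) begins 54 mm behind the grasp point. The pads swing forward as they close: fully open they stand 13 mm farther back than shut.
Start: joints at [-1.277, 0.276, 1.505, -0, 1.361, -0.121], TCP at [0.232, -0.526, 0.231] pointing down, gripper open.
Joint ranges: [-2.89, 2.89], [-0.75, 2.08], [0.22, 2.7], [-1.18, 4.32], [0.11, 2.71], [-2.7, 2.7]. Speed limits (rad/s): [2.57, 2.57, 3.14, 3.14, 3.14, 3.14].

## Interface

Orientations are given as a unit quaternion [w, x, y, z].
In Python, from rig import manip gives the robot as it stands.
- The arm moves only by the shell command python3 -m handwheel 'ROWS' [FORCE]. ROWS is JSON, a list of rows, each an object with "translation": the shift along the tool's x, y, z in m, a list of three; "angular": the turn, a rotation vector about the tool's x, y, z in degrees, a list of three; "hand": the closure, from 0 (fully open) to 1 (shut). A call has 1 to 10 rows; each row shifts and turns the commanded pose from where the row before left it, along the tool's axes as they then stand; what a row does not reach is not made up. A row lasts 1/12 s, in which the tool goes at most 41.7 mm and 7.16 degrees, less where a joint would pass 70% of its speed; a pose out of reach is approached as far as the arm can. A call with a gripper value outside its range is refused whole. The fingers move at their own pace and stop on an object; FORCE is the grip in N (left out, the last holds). Time passes only in rows, so rows that do not move let the fingers close. It gives the time, the measured TCP pose, the force, the opening and the grip force at its end, in the units of the state.
- manip.get_state(): the state, without advancing time (a new reading comes with each control period).
- manip.get_image(name): name is "side" or "top"; returns the picture (480x640x3 uint8, red, green, blue); there is no depth.
- manip.camera_info(name): a dict with "camera_matrix" (3x3 intrinsics, pixels), "k1" (the pictures are not rectified: a ray, as slopes to the right and down, at radius r is drawn at 1 + k1 r^2 times it, then the intrinsics apply), "eye" and "orientation" of the camera in the world. Camera axes: x right, y down, z forward; pixel columns grow to the right and rows downward; lengths in m; the calibration is good to about 2 mm. A picture is of the moment at which its call begins. camera_info takes no time and is no camera call.
- manip.sign_off(): hands the job in; it is judged then, once.
The state is a dict: "clock": time; "qpos": joint angles; "qd": joint speeds; "effort": joint torques, N m; "position": TCP position; "ee_rot": TCP orientation; "contact_force": force on the tool from outside, world axes, zero at the start; "moment": the same for the moment, N m; "width": finger opening in m; "gripper_force": force on a finger pad.
Only numpy, scipy, OpenCV 4.12 (cv2) and the standard library are available. Lean on these libraries where they do the work, as an engineer would, in place of code of your own. Each camera call takes 0.05 s, during which the arm holds its last target. There are 200 camera calls.

## Working session

There is one attempt and no reset: what is moved stays moved. The work goes in short steps, Python scripts to look and compute and a shell command to move; the robot and the scene stay as the last step left them, time stands still between calls to the robot, and variables do not carry over. Pictures are saved under pics/ and viewed, at most 10 in all, crops included, and the job is handed in when it is done.

```bash
mkdir -p pics; ls
python3 - <<'E'
from rig import manip
import cv2
for n in("side","top"):
    cv2.imwrite(f"pics/{n}0.png",manip.get_image(n)[:,:,::-1]); print(n,manip.camera_info(n))
print(manip.get_state(), manip.grip_point_offset)
E
```

```text
pics
side {'camera_matrix': array([[543.43724259,   0.        , 323.99182435],
       [  0.        , 543.43724259, 236.85674251],
       [  0.        ,   0.        ,   1.        ]]), 'k1': -0.08611347271539697, 'eye': array([0.50017156, 0.79198252, 0.96356983]), 'orientation': array([ 0.00459014, -0.03511765,  0.91938393, -0.39176379])}
top {'camera_matrix': array([[595.13893753,   0.        , 325.42539441],
       [  0.        , 595.13893753, 228.63583948],
       [  0.        ,   0.        ,   1.        ]]), 'k1': 0.05802252612133614, 'eye': array([ 0.30930537, -0.07678915,  1.61140288]), 'orientation': array([ 0.05391158, -0.70350317,  0.7062106 , -0.05868059])}
{'clock': 0.1, 'qpos': array([-1.27701271e+00,  2.76542138e-01,  1.50597019e+00, -2.68679193e-05,
        1.36072340e+00, -1.20992126e-01]), 'qd': array([ 0.0008968 , -0.00072543, -0.00232106,  0.00218569, -0.00048724,
        0.00073203]), 'effort': array([ 9.00768919e-04, -4.17697263e+01, -2.46404278e+01, -1.61290695e-04,
        5.81239583e-03, -1.93801651e-05]), 'position': array([ 0.23157228, -0.52580415,  0.23053478]), 'ee_rot': array([-8.17339518e-04,  9.78571192e-01,  2.05907133e-01, -8.39763762e-05]), 'contact_force': array([-0.30487306, -0.22600611, -0.34447675]), 'moment': array([ 0.02177542, -0.02691516, -0.00879962]), 'gripper_force': 0.0, 'width': 0.08529696903755368} 0.0187
```

View pics/side0.png

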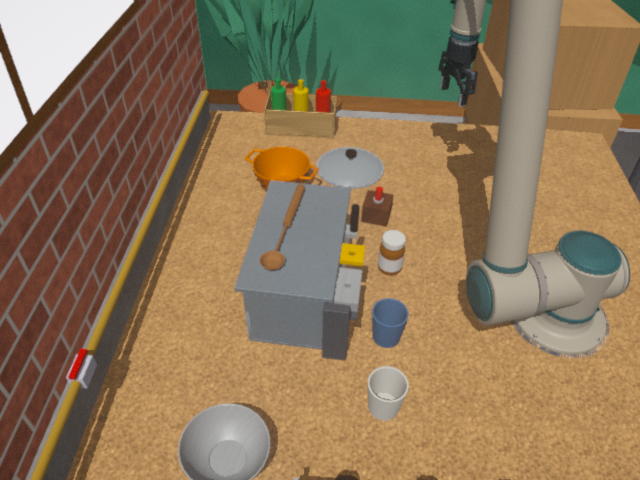

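View pics/top0.png

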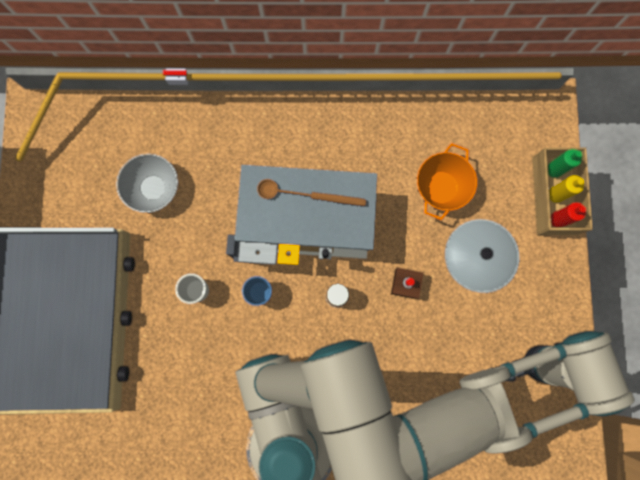

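The side view shows the eye (352,254), post (355,215), pin (378,195), keeper (347,287). The top view shows the eye (289,254), post (325,254), pin (409,284) and jar (338,295). I'll enlarge both.

Run:
```python
import cv2
a=cv2.imread("pics/side0.png")[170:320,290:430]; b=cv2.imread("pics/top0.png")[150:310,220:430]
cv2.imwrite("pics/sc.png",cv2.resize(a,None,fx=4,fy=4,interpolation=2)[:600])
cv2.imwrite("pics/tc.png",cv2.resize(b,None,fx=3.75,fy=3.75,interpolation=2))
```

```text
(no output)
```

View pics/sc.png

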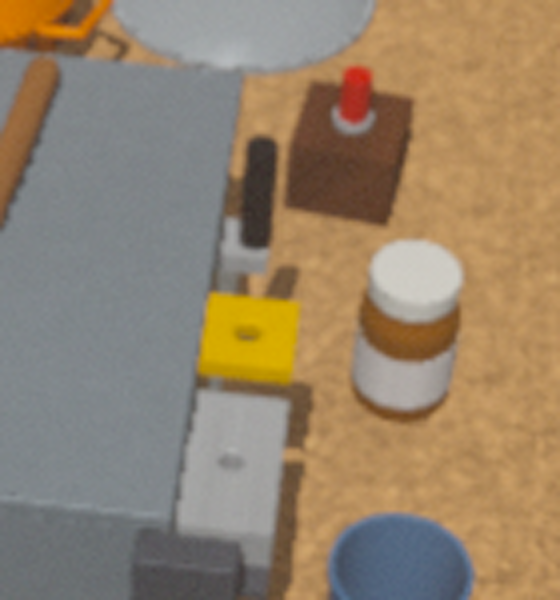

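View pics/tc.png

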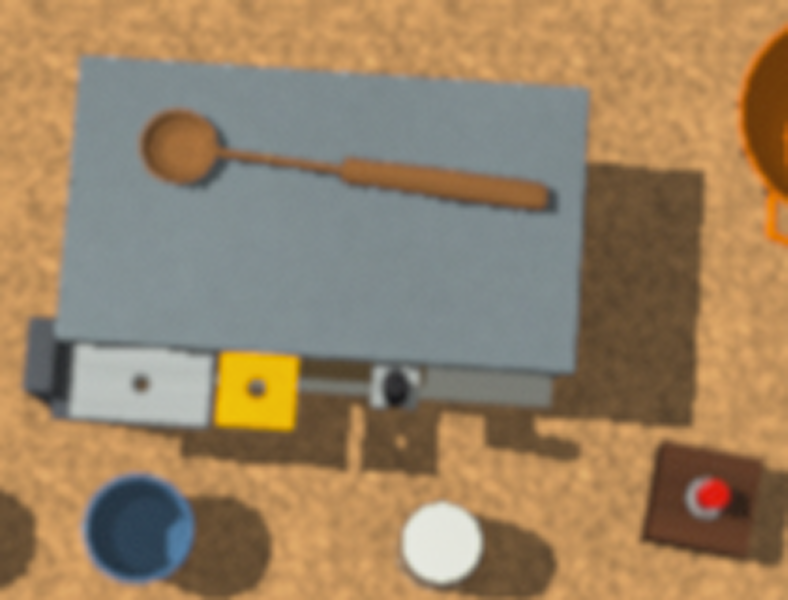

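The crops show the eye hole (side 247,332; top 257,388), the keeper hole (side 231,461; top 141,383), the post top (262,143; 399,380), the pin handle top (357,72; 714,494) and the cupboard's top corners.

```bash
cat > h.py <<'E'
import numpy as np, cv2
from rig import manip
from scipy.spatial.transform import Rotation as R
def rot(q): return R.from_quat(np.roll(q,-1))
def ray(n,p):
    c=manip.camera_info(n); K=c["camera_matrix"]
    d=cv2.undistortPoints(np.array([[p]],float),K,np.array([c["k1"],0,0,0,0.]))[0,0]
    return c["eye"],rot(c["orientation"]).apply([d[0],d[1],1])
def onz(n,p,z): e,d=ray(n,p); return e+d*(z-e[2])/d[2]
def tri(ps,pt):
    A=[];b=[]
    for n,p in(("side",ps),("top",pt)):
        e,d=ray(n,p); d=d/np.linalg.norm(d); M=np.eye(3)-np.outer(d,d); A.append(M); b.append(M@e)
    return np.linalg.lstsq(np.vstack(A),np.hstack(b),rcond=None)[0]
def sc(p): return (np.array(p)+.5)/4-.5+[290,170]
def tc(p): return (np.array(p)+.5)/3.75-.5+[220,150]
def st():
    s=manip.get_state(); print(round(s["clock"],2),"pos",s["position"].round(4),"F",s["contact_force"].round(1),"w",round(s["width"],4)); return s
E
python3 - <<'E'
from h import *
np.set_printoptions(precision=4,suppress=True)
for k,s,t,z in(("eye",(247,332),(257,388),.165),("keep",(231,461),(141,383),.151),("post",(262,143),(399,380),.217),("pintop",(357,72),(714,494),.094),("flange",(353,118),(706,497),.058)):
    print(k,onz("side",sc(s),z),onz("top",tc(t),z),tri(sc(s),tc(t)))
c=[onz("top",tc(p),.17) for p in((81,58),(589,90),(574,373),(57,338))]
print(np.array(c)); y=(c[0]-c[1])+(c[3]-c[2]); print("ydir deg from +y",np.degrees(np.arctan2(-y[0],y[1])),np.linalg.norm(c[0]-c[1]))
x=(c[0]-c[3])+(c[1]-c[2]);print(np.degrees(np.arctan2(x[1],x[0])))
print(rot(manip.get_state()["ee_rot"]).as_matrix())
E
```

```text
eye [0.4821 0.0041 0.165 ] [0.4816 0.0042 0.165 ] [0.4819 0.0042 0.165 ]
keep [0.4868 0.0805 0.151 ] [0.4869 0.0812 0.151 ] [0.4868 0.0811 0.1518]
post [ 0.4799 -0.0853  0.217 ] [ 0.4801 -0.0879  0.217 ] [ 0.4801 -0.0879  0.2149]
pintop [ 0.4176 -0.3054  0.094 ] [ 0.4166 -0.3023  0.094 ] [ 0.4171 -0.302   0.0965]
flange [ 0.4171 -0.3026  0.058 ] [ 0.4171 -0.302   0.058 ] [ 0.4171 -0.3019  0.0586]
[[ 0.7019  0.1218  0.17  ]
 [ 0.6793 -0.2153  0.17  ]
 [ 0.4901 -0.2022  0.17  ]
 [ 0.5142  0.1341  0.17  ]]
ydir deg from +y -3.9757582050690266 0.33785873637515884
-3.8596923263252565
[[ 0.9152  0.403  -0.0005]
 [ 0.403  -0.9152  0.0016]
 [ 0.0002 -0.0016 -1.    ]]
```

The keeper hole is about 77 mm beyond the eye, and the cupboard is yawed -3.9°. First move: turn the tool to match, then go above the post.

```bash
cat >> h.py <<'E'
def go(x,y,z):
    s=st(); r=rot(s["ee_rot"]); print("tool shift mm",(r.inv().apply(np.array([x,y,z])-s["position"])*1e3).round(1)); m=r.as_matrix(); print("x yaw",np.degrees(np.arctan2(m[1,0],m[0,0])).round(2),"tilt",m[:2,2].round(4))
E
python3 -m handwheel '[{"translation":[0,0,-0.015],"angular":[0,0,6.93],"hand":0},{"translation":[0,0,-0.015],"angular":[0,0,6.93],"hand":0},{"translation":[0,0,0],"angular":[0,0,6.93],"hand":0},{"translation":[0,0,0],"angular":[0,0,6.93],"hand":0},{"translation":[0.0155,-0.0325,0],"angular":[0,0,0],"hand":0},{"translation":[0.0155,-0.0325,0],"angular":[0,0,0],"hand":0},{"translation":[0.0155,-0.0325,0],"angular":[0,0,0],"hand":0},{"translation":[0.0155,-0.0325,0],"angular":[0,0,0],"hand":0},{"translation":[0.0155,-0.0325,0],"angular":[0,0,0],"hand":0},{"translation":[0.0155,-0.0325,0],"angular":[0,0,0],"hand":0}]' 40
python3 -c "
from h import *
go(.479,-.087,.26)"
```

```text
clock: 0.93
position: [0.3382, -0.3364, 0.261]
ee_rot: [-0.0, 0.999, -0.035, -0.0]
contact_force: [0.6, 0.6, -0.6]
width: 0.0852
gripper_force: 0.0
0.93 pos [ 0.3382 -0.3364  0.261 ] F [ 0.6  0.6 -0.6] w 0.0852
tool shift mm [ 123.1 -258.5    1.1]
x yaw -3.99 tilt [-0.0002  0.0006]
```

```bash
python3 -m handwheel '[{"translation":[0.0155,-0.0325,0],"angular":[0,0,0],"hand":0},{"translation":[0.0155,-0.0325,0],"angular":[0,0,0],"hand":0},{"translation":[0.0155,-0.0325,0],"angular":[0,0,0],"hand":0},{"translation":[0.0155,-0.0325,0],"angular":[0,0,0],"hand":0},{"translation":[0.0155,-0.0325,0],"angular":[0,0,0],"hand":0},{"translation":[0.0155,-0.0325,0],"angular":[0,0,0],"hand":0},{"translation":[0.0155,-0.0325,0],"angular":[0,0,0],"hand":0},{"translation":[0.006,-0.012,0],"angular":[0,0,0],"hand":0},{"translation":[0,0,0],"angular":[0,0,0],"hand":0},{"translation":[0,0,0],"angular":[0,0,0],"hand":0}]'
python3 -c "
from h import *
go(.479,-.087,.181)"
```

```text
clock: 1.77
position: [0.4685, -0.1066, 0.2609]
ee_rot: [0.0, 0.999, -0.033, -0.001]
contact_force: [-0.5, -1.1, -0.0]
width: 0.0852
gripper_force: 0.0
1.77 pos [ 0.4685 -0.1066  0.2609] F [-0.5 -1.1 -0. ] w 0.0852
tool shift mm [  9.2 -20.3  79.9]
x yaw -3.82 tilt [-0.0012 -0.0004]
```

```bash
python3 -m handwheel '[{"translation":[0.009,-0.020,0],"angular":[0,0,0],"hand":0},{"translation":[0,0,0.026],"angular":[0,0,0],"hand":0},{"translation":[0,0,0.026],"angular":[0,0,0],"hand":0},{"translation":[0,0,0.026],"angular":[0,0,0],"hand":0},{"translation":[0,0,0],"angular":[0,0,0],"hand":0},{"translation":[0,0,0],"angular":[0,0,0],"hand":0.8},{"translation":[0,0,0],"angular":[0,0,0],"hand":1},{"translation":[0,0,0],"angular":[0,0,0],"hand":1},{"translation":[0,0,0],"angular":[0,0,0],"hand":1},{"translation":[0,0,0],"angular":[0,0,0],"hand":1}]' 40
python3 -c "
from h import *
go(.479,-.087,.181)"
```

```text
clock: 2.6
position: [0.4798, -0.0882, 0.1846]
ee_rot: [0.0, 0.999, -0.035, 0.001]
contact_force: [0.2, 0.1, 0.0]
width: 0.0251
gripper_force: 0.0
2.6 pos [ 0.4798 -0.0882  0.1846] F [0.2 0.1 0. ] w 0.0251
tool shift mm [-0.9 -1.1  3.6]
x yaw -3.97 tilt [ 0.0025 -0.0009]
```

```bash
python3 -m handwheel '[{"translation":[0,0,0],"angular":[0,0,0],"hand":1},{"translation":[0,0,0],"angular":[0,0,0],"hand":1},{"translation":[0,0,0],"angular":[0,0,0],"hand":1},{"translation":[0,-0.005,0],"angular":[0,0,0],"hand":1},{"translation":[0,-0.012,0],"angular":[0,0,0],"hand":1},{"translation":[0,-0.015,0],"angular":[0,0,0],"hand":1},{"translation":[0,-0.015,0],"angular":[0,0,0],"hand":1},{"translation":[0,-0.015,0],"angular":[0,0,0],"hand":1},{"translation":[0,-0.012,0],"angular":[0,0,0],"hand":1},{"translation":[0,-0.003,0],"angular":[0,0,0],"hand":1}]' 40
python3 -m handwheel '[{"translation":[0,0,0],"angular":[0,0,0],"hand":1},{"translation":[0,0,0],"angular":[0,0,0],"hand":1},{"translation":[0,0,0],"angular":[0,0,0],"hand":1}]'
python3 - <<'E'
from h import *
st()
a=manip.get_image("side")[170:320,290:430,::-1]; b=manip.get_image("top")[210:290,220:360,::-1]
a=cv2.resize(a,None,fx=4,fy=4,interpolation=2); b=cv2.resize(b,None,fx=4,fy=4,interpolation=2)
a=a[200:,:400]; b=b[:, :400]
b=cv2.copyMakeBorder(b,0,80,0,0,0)
cv2.imwrite("pics/m1.png",np.hstack([a,b]))
E
```

```text
clock: 3.43
position: [0.4849, -0.0102, 0.1844]
ee_rot: [0.001, 0.999, -0.034, 0.001]
contact_force: [-1.2, -2.1, 5.9]
width: 0.0168
gripper_force: 39.4
clock: 3.68
position: [0.485, -0.01, 0.1844]
ee_rot: [-0.001, 0.999, -0.034, 0.001]
contact_force: [0.6, 2.7, 6.5]
width: 0.0169
gripper_force: 39.4
3.68 pos [ 0.485  -0.01    0.1844] F [0.6 2.7 6.5] w 0.0169
```

View pics/m1.png

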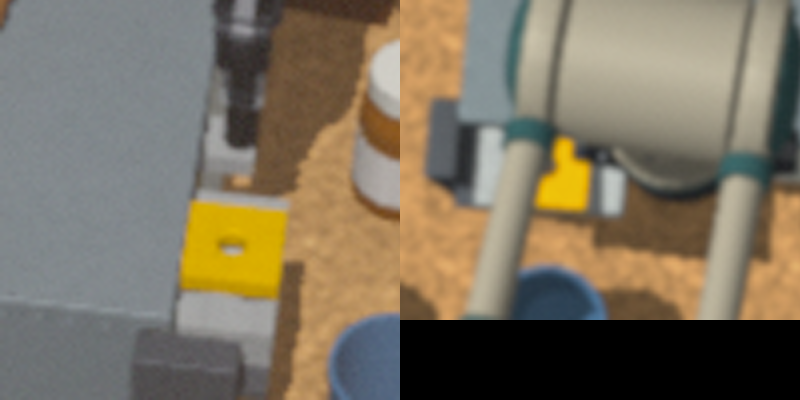

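The side crop shows the eye at (232,444) over the keeper plate; in the top crop the arm hides it. I'll release, lift and go to the pin.

```bash
python3 -m handwheel '[{"translation":[0,0,0],"angular":[0,0,0],"hand":0},{"translation":[0,0,0],"angular":[0,0,0],"hand":0},{"translation":[0,0,0],"angular":[0,0,0],"hand":0},{"translation":[0,0,-0.03],"angular":[0,0,0],"hand":0},{"translation":[0,0,-0.035],"angular":[0,0,0],"hand":0},{"translation":[-0.006,0.036,0],"angular":[0,0,0],"hand":0},{"translation":[-0.006,0.036,0],"angular":[0,0,0],"hand":0},{"translation":[-0.006,0.036,0],"angular":[0,0,0],"hand":0},{"translation":[-0.006,0.036,0],"angular":[0,0,0],"hand":0},{"translation":[-0.006,0.036,0],"angular":[0,0,0],"hand":0}]' 40
python3 -m handwheel '[{"translation":[-0.006,0.036,0],"angular":[0,0,0],"hand":0},{"translation":[-0.006,0.036,0],"angular":[0,0,0],"hand":0},{"translation":[-0.006,0.036,0],"angular":[0,0,0],"hand":0},{"translation":[0,0.008,0],"angular":[0,0,0],"hand":0},{"translation":[0,0,0],"angular":[0,0,0],"hand":0},{"translation":[0,0,0],"angular":[0,0,0],"hand":0}]' 40
python3 - <<'E'
from h import *
print("eye",onz("side",sc((232,444)),.165))
go(.4171,-.302,.063)
E
```

```text
clock: 4.62
position: [0.4413, -0.1899, 0.2482]
ee_rot: [0.0, 0.999, -0.034, 0.0]
contact_force: [0.3, -0.0, -0.2]
width: 0.0857
gripper_force: 0.0
clock: 5.12
position: [0.4158, -0.3026, 0.2477]
ee_rot: [-0.001, 0.999, -0.035, -0.0]
contact_force: [0.0, 0.6, 0.4]
width: 0.0853
gripper_force: 0.0
eye [0.48700568 0.0816593  0.165     ]
5.12 pos [ 0.4158 -0.3026  0.2477] F [0.  0.6 0.4] w 0.0853
tool shift mm [  1.4  -0.4 184.7]
x yaw -4.03 tilt [-0.0007  0.0018]
```

```bash
python3 -m handwheel '[{"translation":[0.0014,0,0.035],"angular":[0,0,0],"hand":0},{"translation":[0,0,0.04],"angular":[0,0,0],"hand":0},{"translation":[0,0,0.04],"angular":[0,0,0],"hand":0},{"translation":[0,0,0.04],"angular":[0,0,0],"hand":0},{"translation":[0,0,0.02],"angular":[0,0,0],"hand":0},{"translation":[0,0,0.01],"angular":[0,0,0],"hand":0},{"translation":[0,0,0],"angular":[0,0,0],"hand":1},{"translation":[0,0,0],"angular":[0,0,0],"hand":1},{"translation":[0,0,0],"angular":[0,0,0],"hand":1},{"translation":[0,0,0],"angular":[0,0,0],"hand":1}]' 80
python3 -m handwheel '[{"translation":[0,0,0],"angular":[0,0,0],"hand":1},{"translation":[0,0,0],"angular":[0,0,0],"hand":1},{"translation":[0,0,0],"angular":[0,0,0],"hand":1},{"translation":[0,0,0],"angular":[0,0,0],"hand":1},{"translation":[0,0,0],"angular":[0,0,0],"hand":1}]' 80
python3 -c "
from h import *
go(.4171,-.302,.063)"
```

```text
clock: 5.95
position: [0.4188, -0.3038, 0.0652]
ee_rot: [0.001, 0.999, -0.034, 0.002]
contact_force: [0.2, -0.2, 0.6]
width: 0.0385
gripper_force: 0.0
clock: 6.37
position: [0.4183, -0.3038, 0.065]
ee_rot: [0.001, 0.999, -0.035, 0.001]
contact_force: [-0.1, 0.3, 5.2]
width: 0.0179
gripper_force: 77.9
6.37 pos [ 0.4183 -0.3038  0.065 ] F [-0.1  0.3  5.2] w 0.0179
tool shift mm [-1.3 -1.7  1.9]
x yaw -3.97 tilt [ 0.0023 -0.002 ]
```

```bash
python3 -m handwheel '[{"translation":[0,0,-0.015],"angular":[0,0,0],"hand":1},{"translation":[0,0,-0.03],"angular":[0,0,0],"hand":1},{"translation":[0,0,-0.04],"angular":[0,0,0],"hand":1},{"translation":[0,0,-0.04],"angular":[0,0,0],"hand":1},{"translation":[0,0,-0.04],"angular":[0,0,0],"hand":1},{"translation":[0,0,-0.04],"angular":[0,0,0],"hand":1},{"translation":[0,0,-0.03],"angular":[0,0,0],"hand":1},{"translation":[0.0035,-0.03,0],"angular":[0,0,0],"hand":1},{"translation":[0.0035,-0.03,0],"angular":[0,0,0],"hand":1},{"translation":[0.0035,-0.03,0],"angular":[0,0,0],"hand":1}]' 80
python3 -m handwheel '[{"translation":[0.0035,-0.032,0],"angular":[0,0,0],"hand":1},{"translation":[0.0035,-0.032,0],"angular":[0,0,0],"hand":1},{"translation":[0.0035,-0.032,0],"angular":[0,0,0],"hand":1},{"translation":[0.0035,-0.032,0],"angular":[0,0,0],"hand":1},{"translation":[0.0035,-0.032,0],"angular":[0,0,0],"hand":1},{"translation":[0.0035,-0.032,0],"angular":[0,0,0],"hand":1},{"translation":[0.0035,-0.032,0],"angular":[0,0,0],"hand":1},{"translation":[0.0035,-0.032,0],"angular":[0,0,0],"hand":1},{"translation":[0.0035,-0.032,0],"angular":[0,0,0],"hand":1},{"translation":[0,-0.01,0],"angular":[0,0,0],"hand":1}]'
python3 -m handwheel '[{"translation":[0,0,0],"angular":[0,0,0],"hand":1},{"translation":[0,0,0],"angular":[0,0,0],"hand":1}]'
python3 -c "
from h import *
go(.4875,.081,.235)"
```

```text
clock: 7.2
position: [0.4341, -0.2134, 0.2995]
ee_rot: [0.0, 0.999, -0.036, 0.001]
contact_force: [0.5, 1.0, -1.8]
width: 0.0179
gripper_force: 78.9
clock: 8.03
position: [0.4864, 0.0851, 0.2986]
ee_rot: [-0.001, 0.999, -0.033, 0.001]
contact_force: [0.1, -0.3, -0.9]
width: 0.0179
gripper_force: 78.9
clock: 8.2
position: [0.4858, 0.0809, 0.2984]
ee_rot: [0.001, 0.999, -0.034, -0.0]
contact_force: [-2.2, -0.8, -1.4]
width: 0.0178
gripper_force: 78.9
8.2 pos [0.4858 0.0809 0.2984] F [-2.2 -0.8 -1.4] w 0.0178
tool shift mm [ 1.7 -0.3 63.4]
x yaw -3.88 tilt [-0.0001 -0.0013]
```

```bash
python3 -m handwheel '[{"translation":[0.001,0,0.025],"angular":[0,0,0],"hand":1},{"translation":[0,0,0.025],"angular":[0,0,0],"hand":1},{"translation":[0,0,0.010],"angular":[0,0,0],"hand":1},{"translation":[0,0,0],"angular":[0,0,0],"hand":1},{"translation":[0,0,0],"angular":[0,0,0],"hand":1}]'
python3 - <<'E'
from h import *
go(.487,.081,.235)
a=manip.get_image("side")[220:310,310:390,::-1]; b=manip.get_image("top")[220:280,220:310,::-1]
a=cv2.resize(a,None,fx=5,fy=5,interpolation=2); b=cv2.resize(b,None,fx=4.4,fy=5,interpolation=2)
b=cv2.copyMakeBorder(b,0,150,0,0,0)
cv2.imwrite("pics/m2.png",np.hstack([a,b[:450]]))
E
```

```text
clock: 8.62
position: [0.4871, 0.08, 0.2385]
ee_rot: [0.0, 0.999, -0.035, -0.0]
contact_force: [-0.9, 0.2, -0.7]
width: 0.0179
gripper_force: 79.0
8.62 pos [0.4871 0.08   0.2385] F [-0.9  0.2 -0.7] w 0.0179
tool shift mm [-0.2 -1.   3.5]
x yaw -4.04 tilt [-0.0004 -0.0005]
```

View pics/m2.png

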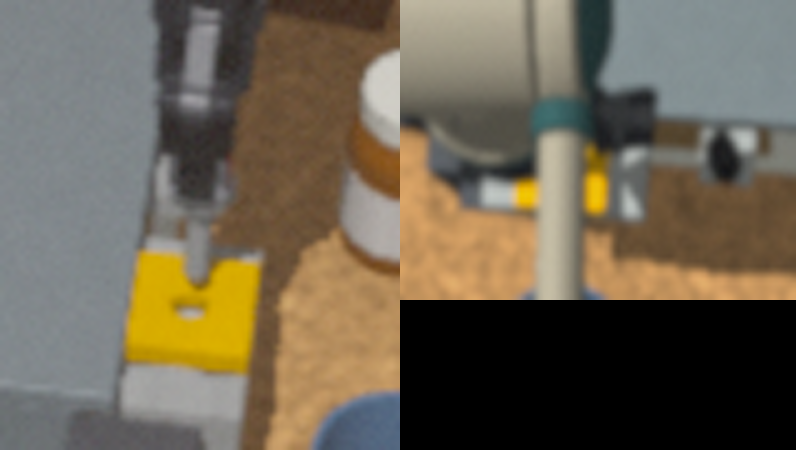

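The side crop shows the shank's end at about (199,277) and the eye hole at (189,306); the top view is occluded.

Run:
```python
from h import *
f=lambda p:(np.array(p)+.5)/5-.5+[310,220]
t=onz("side",f((199,277)),.1825); e=onz("side",f((189,306)),.165)
print(t,e,e-t, rot(manip.get_state()["ee_rot"]).inv().apply(e-t)*1e3)
print(onz("side",f((199,272)),.1825))
```

```text
[0.48440494 0.08241707 0.1825    ] [0.48742868 0.0821536  0.165     ] [ 0.00302375 -0.00026347 -0.0175    ] [ 2.98797468  0.0508396  17.50805202]
[0.48449615 0.07980544 0.1825    ]
```

```bash
python3 -m handwheel '[{"translation":[0.0025,0,0.005],"angular":[0,0,0],"hand":1},{"translation":[0,0,0.005],"angular":[0,0,0],"hand":1},{"translation":[0,0,0.004],"angular":[0,0,0],"hand":1},{"translation":[0,0,0.002],"angular":[0,0,0],"hand":1},{"translation":[0,0,0.001],"angular":[0,0,0],"hand":1},{"translation":[0,0,0.001],"angular":[0,0,0],"hand":1},{"translation":[0,0,0],"angular":[0,0,0],"hand":1}]'
python3 -c "
from h import *
go(.4896,.08,.22)"
```

```text
clock: 9.3
position: [0.4895, 0.0809, 0.2201]
ee_rot: [0.0, 0.999, -0.034, -0.0]
contact_force: [0.4, 0.2, -2.0]
width: 0.0179
gripper_force: 78.9
9.3 pos [0.4895 0.0809 0.2201] F [ 0.4  0.2 -2. ] w 0.0179
tool shift mm [0.2 0.9 0.1]
x yaw -3.95 tilt [-0.0003 -0.0001]
```

```bash
for i in 1 2 3; do :; done; python3 -m handwheel '[{"translation":[0,0,0.001],"angular":[0,0,0],"hand":1},{"translation":[0,0,0.001],"angular":[0,0,0],"hand":1},{"translation":[0,0,0],"angular":[0,0,0],"hand":1}]'
python3 -m handwheel '[{"translation":[0,0,0.001],"angular":[0,0,0],"hand":1},{"translation":[0,0,0.001],"angular":[0,0,0],"hand":1},{"translation":[0,0,0],"angular":[0,0,0],"hand":1}]'
```

```text
clock: 9.55
position: [0.4895, 0.0809, 0.2182]
ee_rot: [0.0, 0.999, -0.034, -0.0]
contact_force: [-0.0, -0.7, -1.0]
width: 0.0177
gripper_force: 78.9
clock: 9.8
position: [0.4895, 0.0809, 0.2161]
ee_rot: [0.0, 0.999, -0.034, -0.0]
contact_force: [0.2, 0.7, -1.4]
width: 0.0178
gripper_force: 78.9
```

```bash
python3 -m handwheel '[{"translation":[0,0,0.001],"angular":[0,0,0],"hand":1},{"translation":[0,0,0.001],"angular":[0,0,0],"hand":1},{"translation":[0,0,0.001],"angular":[0,0,0],"hand":1},{"translation":[0,0,0],"angular":[0,0,0],"hand":1}]'
python3 -m handwheel '[{"translation":[0,0,0.001],"angular":[0,0,0],"hand":1},{"translation":[0,0,0.001],"angular":[0,0,0],"hand":1},{"translation":[0,0,0.001],"angular":[0,0,0],"hand":1},{"translation":[0,0,0],"angular":[0,0,0],"hand":1}]'
python3 -m handwheel '[{"translation":[0,0,0.001],"angular":[0,0,0],"hand":1},{"translation":[0,0,0.0005],"angular":[0,0,0],"hand":1},{"translation":[0,0,0],"angular":[0,0,0],"hand":1}]'
```

```text
clock: 10.13
position: [0.4894, 0.0809, 0.213]
ee_rot: [0.0, 0.999, -0.035, -0.0]
contact_force: [-0.4, -0.7, -0.2]
width: 0.0179
gripper_force: 78.9
clock: 10.47
position: [0.4894, 0.0809, 0.21]
ee_rot: [0.0, 0.999, -0.035, -0.0]
contact_force: [0.7, -0.7, -0.5]
width: 0.0174
gripper_force: 78.9
clock: 10.72
position: [0.4895, 0.0809, 0.2087]
ee_rot: [0.0, 0.999, -0.035, -0.0]
contact_force: [0.5, 0.4, -1.2]
width: 0.018
gripper_force: 78.9
```

```bash
python3 -m handwheel '[{"translation":[0,0,0.0005],"angular":[0,0,0],"hand":1},{"translation":[0,0,0.0005],"angular":[0,0,0],"hand":1},{"translation":[0,0,0],"angular":[0,0,0],"hand":1}]'
python3 -m handwheel '[{"translation":[0,0,0.0005],"angular":[0,0,0],"hand":1},{"translation":[0,0,0.0005],"angular":[0,0,0],"hand":1},{"translation":[0,0,0],"angular":[0,0,0],"hand":1}]'
python3 -m handwheel '[{"translation":[0,0,0.0005],"angular":[0,0,0],"hand":1},{"translation":[0,0,0.0003],"angular":[0,0,0],"hand":1},{"translation":[0,0,0],"angular":[0,0,0],"hand":1}]'
```

```text
clock: 10.97
position: [0.4896, 0.0809, 0.2077]
ee_rot: [0.0, 0.999, -0.035, -0.0]
contact_force: [-0.4, 0.7, -1.7]
width: 0.0178
gripper_force: 78.9
clock: 11.22
position: [0.4897, 0.0809, 0.2068]
ee_rot: [0.0, 0.999, -0.034, 0.0]
contact_force: [-0.9, 0.1, -0.9]
width: 0.0177
gripper_force: 79.0
clock: 11.47
position: [0.4894, 0.0807, 0.2058]
ee_rot: [0.0, 0.999, -0.034, -0.0]
contact_force: [-0.4, -0.3, -1.2]
width: 0.0178
gripper_force: 79.0
```

```bash
python3 -m handwheel '[{"translation":[0,0,0.0005],"angular":[0,0,0],"hand":1},{"translation":[0,0,0.0005],"angular":[0,0,0],"hand":1},{"translation":[0,0,0],"angular":[0,0,0],"hand":1}]'
python3 -m handwheel '[{"translation":[0,0,0.0005],"angular":[0,0,0],"hand":1},{"translation":[0,0,0.0005],"angular":[0,0,0],"hand":1},{"translation":[0,0,0],"angular":[0,0,0],"hand":1}]'
```

```text
clock: 11.72
position: [0.4894, 0.0808, 0.2048]
ee_rot: [0.0, 0.999, -0.035, -0.0]
contact_force: [-0.2, -0.9, -0.9]
width: 0.0178
gripper_force: 79.0
clock: 11.97
position: [0.4894, 0.0808, 0.2038]
ee_rot: [0.0, 0.999, -0.034, -0.0]
contact_force: [-0.3, -0.7, -0.3]
width: 0.0177
gripper_force: 79.0
```

```bash
python3 -m handwheel '[{"translation":[0,0,0.0005],"angular":[0,0,0],"hand":1},{"translation":[0,0,0.0005],"angular":[0,0,0],"hand":1},{"translation":[0,0,0],"angular":[0,0,0],"hand":1}]'
python3 -m handwheel '[{"translation":[0,0,0.0005],"angular":[0,0,0],"hand":1},{"translation":[0,0,0.0005],"angular":[0,0,0],"hand":1},{"translation":[0,0,0],"angular":[0,0,0],"hand":1}]'
python3 -m handwheel '[{"translation":[0,0,0.0005],"angular":[0,0,0],"hand":1},{"translation":[0,0,0.0005],"angular":[0,0,0],"hand":1},{"translation":[0,0,0],"angular":[0,0,0],"hand":1}]'
python3 - <<'E'
from h import *
a=manip.get_image("side")[220:310,310:390,::-1]
cv2.imwrite("pics/m3.png",cv2.resize(a,None,fx=6,fy=6,interpolation=2))
E
```

```text
clock: 12.22
position: [0.4895, 0.0808, 0.2029]
ee_rot: [0.0, 0.999, -0.034, -0.0]
contact_force: [-0.2, -1.3, -0.6]
width: 0.0178
gripper_force: 79.0
clock: 12.47
position: [0.4895, 0.0808, 0.2019]
ee_rot: [0.0, 0.999, -0.035, -0.0]
contact_force: [-1.7, -2.0, -0.9]
width: 0.0176
gripper_force: 79.0
clock: 12.72
position: [0.4895, 0.0808, 0.2009]
ee_rot: [0.0, 0.999, -0.034, -0.0]
contact_force: [-2.6, -1.2, 0.3]
width: 0.0177
gripper_force: 79.0
```

View pics/m3.png

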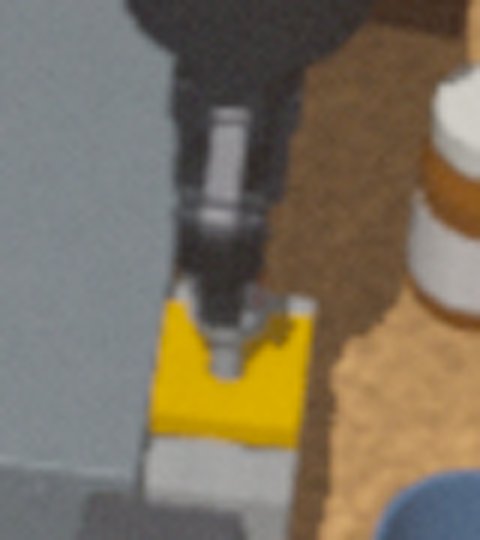

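The picture shows the shank standing in the eye hole near (228,375). A side force of -2.6 N along x suggests the pin is slightly too far in +x, so I'll ease x back and keep going down gently.

```bash
python3 -m handwheel '[{"translation":[-0.0004,0,0],"angular":[0,0,0],"hand":1},{"translation":[0,0,0.0005],"angular":[0,0,0],"hand":1},{"translation":[0,0,0],"angular":[0,0,0],"hand":1}]'
python3 -m handwheel '[{"translation":[0,0,0.0005],"angular":[0,0,0],"hand":1},{"translation":[0,0,0.0005],"angular":[0,0,0],"hand":1},{"translation":[0,0,0],"angular":[0,0,0],"hand":1}]'
python3 -m handwheel '[{"translation":[0,0,0.0005],"angular":[0,0,0],"hand":1},{"translation":[0,0,0.0005],"angular":[0,0,0],"hand":1},{"translation":[0,0,0],"angular":[0,0,0],"hand":1}]'
```

```text
clock: 13.02
position: [0.4893, 0.0809, 0.2005]
ee_rot: [0.0, 0.999, -0.035, 0.0]
contact_force: [-2.0, -1.5, 0.0]
width: 0.0179
gripper_force: 79.0
clock: 13.27
position: [0.4892, 0.0809, 0.1994]
ee_rot: [0.0, 0.999, -0.034, 0.0]
contact_force: [-1.2, -2.5, 0.3]
width: 0.0179
gripper_force: 79.0
clock: 13.52
position: [0.4892, 0.0809, 0.1984]
ee_rot: [0.0, 0.999, -0.034, -0.0]
contact_force: [-0.6, -1.4, -0.7]
width: 0.0176
gripper_force: 79.0
```

```bash
python3 -m handwheel '[{"translation":[-0.0002,0.0003,0.0005],"angular":[0,0,0],"hand":1},{"translation":[0,0,0.001],"angular":[0,0,0],"hand":1},{"translation":[0,0,0.001],"angular":[0,0,0],"hand":1},{"translation":[0,0,0],"angular":[0,0,0],"hand":1}]'
python3 -m handwheel '[{"translation":[0,0,0.001],"angular":[0,0,0],"hand":1},{"translation":[0,0,0.001],"angular":[0,0,0],"hand":1},{"translation":[0,0,0.001],"angular":[0,0,0],"hand":1},{"translation":[0,0,0],"angular":[0,0,0],"hand":1}]'
python3 -m handwheel '[{"translation":[0,0,0.001],"angular":[0,0,0],"hand":1},{"translation":[0,0,0.001],"angular":[0,0,0],"hand":1},{"translation":[0,0,0.001],"angular":[0,0,0],"hand":1},{"translation":[0,0,0],"angular":[0,0,0],"hand":1}]'
```

```text
clock: 13.85
position: [0.489, 0.0808, 0.1957]
ee_rot: [-0.0, 0.999, -0.035, -0.0]
contact_force: [-0.5, -0.9, -1.6]
width: 0.0179
gripper_force: 79.0
clock: 14.18
position: [0.489, 0.0808, 0.1927]
ee_rot: [-0.0, 0.999, -0.035, -0.0]
contact_force: [-1.3, 0.2, -1.8]
width: 0.0176
gripper_force: 78.9
clock: 14.52
position: [0.489, 0.0808, 0.1898]
ee_rot: [-0.0, 0.999, -0.035, -0.0]
contact_force: [-0.0, -0.4, -1.1]
width: 0.0179
gripper_force: 78.9
```

```bash
python3 -m handwheel '[{"translation":[0,0,0.001],"angular":[0,0,0],"hand":1},{"translation":[0,0,0.001],"angular":[0,0,0],"hand":1},{"translation":[0,0,0.001],"angular":[0,0,0],"hand":1},{"translation":[0,0,0.001],"angular":[0,0,0],"hand":1},{"translation":[0,0,0],"angular":[0,0,0],"hand":1}]'
python3 -m handwheel '[{"translation":[0,0,0.001],"angular":[0,0,0],"hand":1},{"translation":[0,0,0.001],"angular":[0,0,0],"hand":1},{"translation":[0,0,0.001],"angular":[0,0,0],"hand":1},{"translation":[0,0,0.001],"angular":[0,0,0],"hand":1},{"translation":[0,0,0],"angular":[0,0,0],"hand":1}]'
```

```text
clock: 14.93
position: [0.4889, 0.0807, 0.1857]
ee_rot: [-0.0, 0.999, -0.035, -0.0]
contact_force: [-0.9, 0.6, -1.7]
width: 0.0177
gripper_force: 78.9
clock: 15.35
position: [0.4889, 0.0807, 0.1817]
ee_rot: [-0.0, 0.999, -0.035, -0.0]
contact_force: [0.3, 0.1, -0.8]
width: 0.0176
gripper_force: 78.9
```

```bash
python3 -m handwheel '[{"translation":[0,0,0.001],"angular":[0,0,0],"hand":1},{"translation":[0,0,0.001],"angular":[0,0,0],"hand":1},{"translation":[0,0,0.001],"angular":[0,0,0],"hand":1},{"translation":[0,0,0],"angular":[0,0,0],"hand":1}]'
```

```text
clock: 15.68
position: [0.4889, 0.0807, 0.1788]
ee_rot: [0.0, 0.999, -0.035, -0.0]
contact_force: [-0.7, -0.5, -1.6]
width: 0.0179
gripper_force: 78.9
```

```bash
python3 -m handwheel '[{"translation":[0,0,0.0005],"angular":[0,0,0],"hand":1},{"translation":[0,0,0.0005],"angular":[0,0,0],"hand":1},{"translation":[0,0,0.0005],"angular":[0,0,0],"hand":1},{"translation":[0,0,0],"angular":[0,0,0],"hand":1}]'
python3 -m handwheel '[{"translation":[0,0,0.0005],"angular":[0,0,0],"hand":1},{"translation":[0,0,0.0005],"angular":[0,0,0],"hand":1},{"translation":[0,0,0],"angular":[0,0,0],"hand":1}]'
```

```text
clock: 16.02
position: [0.489, 0.0806, 0.1774]
ee_rot: [0.0, 0.999, -0.035, -0.0]
contact_force: [-0.7, 0.3, -2.0]
width: 0.018
gripper_force: 78.9
clock: 16.27
position: [0.489, 0.0807, 0.1764]
ee_rot: [0.0, 0.999, -0.034, -0.0]
contact_force: [0.8, 0.7, -1.5]
width: 0.0179
gripper_force: 78.9
```

```bash
python3 -m handwheel '[{"translation":[0,0,0.0005],"angular":[0,0,0],"hand":1},{"translation":[0,0,0],"angular":[0,0,0],"hand":1}]'
```

```text
clock: 16.43
position: [0.489, 0.0806, 0.1759]
ee_rot: [0.0, 0.999, -0.035, -0.0]
contact_force: [0.3, -0.6, -1.1]
width: 0.0176
gripper_force: 78.9
```

```bash
for i in 1; do python3 -m handwheel '[{"translation":[0,0,0.0005],"angular":[0,0,0],"hand":1},{"translation":[0,0,0],"angular":[0,0,0],"hand":1}]'; done
```

```text
clock: 16.6
position: [0.4889, 0.0806, 0.1754]
ee_rot: [0.0, 0.999, -0.035, -0.0]
contact_force: [-0.3, 0.5, -0.7]
width: 0.0179
gripper_force: 78.9
```

```bash
python3 -m handwheel '[{"translation":[0,0,0.0005],"angular":[0,0,0],"hand":1},{"translation":[0,0,0],"angular":[0,0,0],"hand":1}]'
```

```text
clock: 16.77
position: [0.489, 0.0806, 0.175]
ee_rot: [0.0, 0.999, -0.035, 0.0]
contact_force: [-0.6, -1.3, -0.5]
width: 0.0179
gripper_force: 79.1
```

```bash
python3 -m handwheel '[{"translation":[0,0,0.0004],"angular":[0,0,0],"hand":1},{"translation":[0,0,0],"angular":[0,0,0],"hand":1}]'
```

```text
clock: 16.93
position: [0.489, 0.0806, 0.175]
ee_rot: [0.0, 0.999, -0.035, 0.0]
contact_force: [-1.3, 0.3, 1.6]
width: 0.0182
gripper_force: 79.3
```

```bash
python3 -m handwheel '[{"translation":[0,0,0.0004],"angular":[0,0,0],"hand":1},{"translation":[0,0,0],"angular":[0,0,0],"hand":1}]'
```

```text
clock: 17.1
position: [0.489, 0.0806, 0.1749]
ee_rot: [0.0, 0.999, -0.034, 0.0]
contact_force: [-1.5, -1.1, 4.8]
width: 0.018
gripper_force: 79.7
```

The force rose to 4.8 N with no further travel, so the flange is seated. Releasing and lifting.

```bash
python3 -m handwheel '[{"translation":[0,0,0],"angular":[0,0,0],"hand":0.5},{"translation":[0,0,0],"angular":[0,0,0],"hand":0.5},{"translation":[0,0,0],"angular":[0,0,0],"hand":0.5},{"translation":[0,0,0],"angular":[0,0,0],"hand":0.5},{"translation":[0,0,-0.01],"angular":[0,0,0],"hand":0.5},{"translation":[0,0,-0.03],"angular":[0,0,0],"hand":0.5},{"translation":[0,0,-0.03],"angular":[0,0,0],"hand":0.5},{"translation":[0,0,-0.03],"angular":[0,0,0],"hand":0.5},{"translation":[0,0,-0.03],"angular":[0,0,0],"hand":0.5},{"translation":[0,0,-0.03],"angular":[0,0,0],"hand":0.5}]' 20
python3 -m handwheel '[{"translation":[-0.02,0.02,0],"angular":[0,0,0],"hand":0.5},{"translation":[-0.03,0.03,0],"angular":[0,0,0],"hand":0.5},{"translation":[-0.03,0.03,0],"angular":[0,0,0],"hand":0.5},{"translation":[-0.03,0.03,0],"angular":[0,0,0],"hand":0.5},{"translation":[0,0,0],"angular":[0,0,0],"hand":0.5},{"translation":[0,0,0],"angular":[0,0,0],"hand":0.5},{"translation":[0,0,0],"angular":[0,0,0],"hand":0.5},{"translation":[0,0,0],"angular":[0,0,0],"hand":0.5},{"translation":[0,0,0],"angular":[0,0,0],"hand":0.5}]'
python3 - <<'E'
from h import *
a=manip.get_image("side")[200:320,290:420,::-1]
cv2.imwrite("pics/m4.png",cv2.resize(a,None,fx=5,fy=5,interpolation=2))
E
```

```text
clock: 17.93
position: [0.4887, 0.0807, 0.3365]
ee_rot: [0.0, 0.999, -0.034, 0.0]
contact_force: [-0.1, 1.4, 0.6]
width: 0.0425
gripper_force: 0.0
clock: 18.68
position: [0.3743, -0.0193, 0.3342]
ee_rot: [-0.0, 0.999, -0.034, 0.0]
contact_force: [-0.2, 0.3, 0.2]
width: 0.0428
gripper_force: 0.0
```

View pics/m4.png

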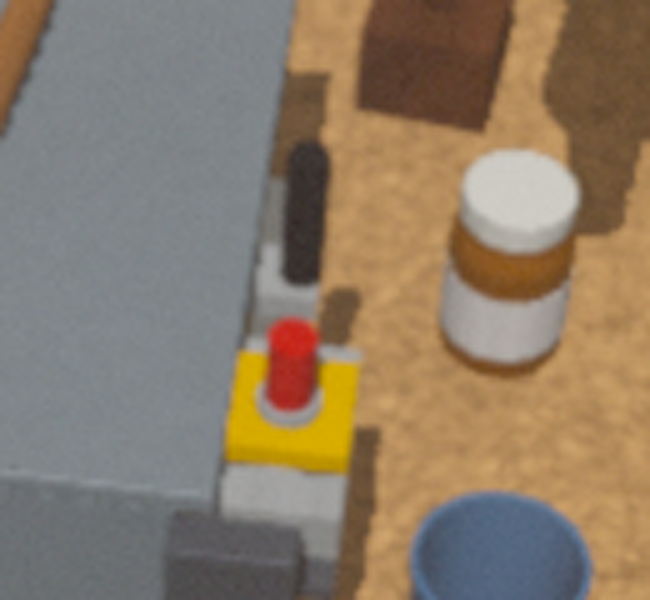

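The pin stands upright with its flange at (290,400), flush on the yellow eye. The gripper is clear and the jar and cup are in place.

```bash
python3 -c "
from rig import manip
print(manip.sign_off())"
```

```text
the job is handed in; nothing more can be done
None
```

The door is shut and locked: the pin is through the eye and the keeper with its flange flush on the eye, the gripper let go and clear, and the job was handed in at about 19 s of the 72 s; sign-off returned no verdict.

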